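Eight-channel pipette ready over the strip on the plate shaker

ROBOT

A 6-joint arm with a two-finger parallel gripper is mounted at the origin on the work surface. World frame = base frame: x ahead of the robot, y to its left, z up, the work surface at z = 0. Lengths are in mm, angles in rad, forces in N, time in s.
With the tool pointing down it reaches from about 400 to 925 mm from the base axis. Payload 12.5 kg.
Tool frame: the origin (TCP) lies midway between the tips of the shut fingers; the grasp point (between the pads) lies 19 mm behind it (env.pinch_z is the z of the grasp point in the tool frame, in mm); z points along the fingers, y is the line along which they close (so a half turn about z gives the same grasp; the last joint's range is limited). The gripper opens to 95 mm and grips with 3 to 60 N. Pads are 20 mm wide; open, the fingers measure 119 mm over their backs; the gripper's body (75 mm by 180 mm) begins 59 mm behind the grasp point.
Start: joints at [-1.453, 0.491, 1.559, -0, 1.092, -0.106], TCP at [138.732, -609.426, 214.661] pointing down, gripper open.
Joint ranges: [-3.1, 3.1], [-0.84, 2.19], [0.05, 2.79], [-1.13, 4.28], [0.06, 2.93], [-2.69, 2.69]. Speed limits (rad/s): [2.22, 2.22, 2.79, 3.14, 3.14, 3.14].

INTERFACE

Orientations are given as [roll, pitch, yaw] about the fixed x, y, z axes, in that order (R = Rz(yaw) Ry(pitch) Rx(roll)).
In Python, from cell import env, eyes gives the robot as it stands.
- The arm moves only by the shell command python3 -m inch 'ROWS'. ROWS is JSON, a list of rows, each a list of 3 entries, a list of its own where there are three numbers: the shift along the tool's x, y, z in units of 60 mm (1.0 is 60 mm), then the turn about the tool's z in units of 5 degrees (1.0 is 5 degrees), then the closure, from -1 (fully open) to 1 (shut). In form: [[[tx, ty, tz], turn, claw], ...]. A call has exactly 10 rows; each row shifts and turns the commanded pose from where the row before left it, along the tool's axes as they then stand; what a row does not reach is not made up. A row lasts 1/8 s, in which the tool goes at most 62.5 mm and 10.7 degrees, less where a joint would pass 70% of its speed; a pose out of reach is approached as far as the arm can. A call is refused whole if a number of a shift passes 1 or a number of a turn 1, either way. A call with a gripper value outside its range is refused whole. The fingers move at their own pace and stop on an object; the grip force is fixed at half the most. Time passes only in rows, so rows that do not move let the fingers close, or fill a call up. It gives the time, the measured TCP pose, the force, the opening and the grip force at its end, in the units of the state.
- env.state(): the state, without advancing time (a new reading comes with each control period).
- eyes.read_camera(name): name is "side" or "top"; returns a dict with "pixels" (400x640x3 uint8, red, green, blue), "fx", "fy", "cx", "cy" (pixels), "extrinsics" (4x4, takes a point from world to camera coordinates). Camera axes: x right, y down, z forward; pixel columns grow to the right and rows downward; lengths in mm; the calibration is good to about 2 mm. A picture is of the moment at which its call begins. There is no depth.
- env.job_done(): hands the job in; it is judged then, once.
Trained networks look in a picture, given as the dict that the camera call returned (one of the last four; its "shot" number tells which), for a name from the list of things; names that differ only in an ending like _2 or _b are one class to them, and where a whole thing is asked for, a point or a joint stands for the part that bears it (a point fixed in the world has none). Each returns a list of dicts, best first, with "score" (0 to 1); they miss things now and then, are a little off and sometimes report something else, mostly with a low value. They report only what shows in the picture. A call takes as long as a camera call. They do not tell look-alikes from the thing itself.
- eyes.boxes_of(name, picture): "centre" ([row, column] in pixels, amid what is visible of it).
- eyes.cut_out(name, picture): "mask" (400x640 bool, what is visible of it) and "centre" ([row, column] in pixels, amid what is visible of it).
- eyes.spot_point(name, picture): "centre" ([row, column] in pixels: a listed point, or the origin of a listed thing).
The state is a dict: "t": time; "joints": joint angles; "qvel": joint speeds; "tau": joint torques, N m; "eef_pos": TCP position; "tcp_rot": TCP orientation; "ft_force": force on the tool from outside, world axes, zero at the start; "moment": the same for the moment, N m; "opening": opening from 0.0 (shut) to 1.0 (fully open); "grip_force": force on a finger pad.
Only numpy, scipy, OpenCV 4.12 (cv2) and the standard library are available. Lean on these libraries where they do the work, as an engineer would, in place of code of your own. Each camera call takes 0.05 s, during which the arm holds its last target. There are 200 camera calls.

TASK

The plate shaker is switched off at the wall but its speed knob was left turned up: first turn the knob anticlockwise right back to its zero stop, so that it cannot start under the tips. Then take the eight-channel pipette out of its stand, carry it over the things on the bench without it touching them, and finish while holding it in the gripper, ready to dispense: upright and still, each of its eight tips centred about 5 mm above its own well of the one eight-well strip in the shaker's plate frame (either way round), not touching. Leave the other things on the bench where they are.

Things in the scene. Friction and masses are not known exactly. Their poses are not given: they have to be found in the camera images.
- shaker: white plate shaker 205 x 150 mm, fixed; place, side and yaw vary. Origin: centre of its underside on the bench, x to its back. Grey control panel at its front (-x) slopes down 0.32 rad to the front, 35 to 61 mm high. Behind it a platform, top 78 mm high, centre 32 mm behind the origin, carries a clamped white open plate frame 127 (x) x 85 mm, 91 mm high
- knob (a joint): angle of the shaker's speed knob: 0 at its anticlockwise (zero) stop, growing clockwise seen from above, to 4.7 rad; left between 0.6 and 1.3. Light friction (0.03 N m), stays where left
- knob_grip (a point): on the knob's axis, 17 mm above the panel: the height to grip. Black bar 36 mm long, 12 thick, 7 to 26 mm above the panel, on a skirt 39 mm across, 7 high, in the panel's middle. Axes turn with the knob: x along the bar (white pointer line at its -x end, towards the shaker's front at zero), y across it, z up along the knob's axis, square to the panel
- strip: white strip of eight round wells in a row, fixed in the shaker's frame, the only one there; its place along the frame varies. 80 x 9 mm, wells 6.9 mm across, 9 mm pitch. Origin: middle of the row in the plane of the rims (95 mm above the bench, the highest thing on the shaker); y along the row, parallel to the shaker's y, z up
- well_a (a point): centre of the mouth of the strip's end well at -y (31.5 mm from its origin), in the rim plane
- well_b (a point): centre of the mouth of the strip's end well at +y (31.5 mm from its origin), in the rim plane
- stand: pipette stand, fixed, grey base 130 x 150 x 12 mm; place, side and yaw vary. Origin: centre of its underside on the bench. A level steel U fork, slot 24 mm wide, top 135 mm high, carries the pipette's collar 8 mm in front (-x) of the origin; it opens to the stand's -x, where its tines end 40 mm in front of the origin in upturned lips 4 mm high. Steel post 32 mm wide at +x, below the fork
- pipette: eight-channel pipette, 205 mm tall, 135 to 225 g, loose, hanging upright in the stand, axes parallel to the stand's. Origin: middle of the row of tip ends (30 mm above the bench in the stand); y along the row, z up. Heights above the tip ends: tips to 40 mm, head 84 (y) x 24 mm to 72, neck 19 thick 80 to 105, collar 48 (y) x 28 to 113, handle to 185, plunger button to 204
- pipette_grip (a point): on the pipette's axis, in its handle, 160 mm above the tip ends. The white handle has flat sides, 34 mm wide along the pipette's y (grip it across this) and 28 along x; a finger hook sticks out 38 mm to +x near its top. To free it from the fork: lift 8 to 15 mm (at 20 or so the head strikes the fork), draw it at least 70 mm along the stand's -x, then raise it
- tip_a (a point): end of the pipette's end tip at -y (31.5 mm from its origin)
- tip_b (a point): end of the pipette's end tip at +y (31.5 mm from its origin)
- tube_rack: blue tube rack 200 x 62 mm with capped tubes, 100 mm high to the caps, loose; it stands between the shaker and the stand. Origin: centre of its underside, x along its length
- trough: white open reagent trough 130 x 50 x 28 mm, loose. Origin: centre of its underside, x along its length
- tip_box: grey tip box 122 x 86 mm, 55 mm high to the tips, loose. Origin: centre of its underside
- bottle: amber reagent bottle, 62 mm across, 125 mm high, loose. Origin: centre of its underside
- plate_stack: stack of three microplates 127 x 85 x 46 mm, loose. Origin: centre of its underside
- timer: white bench timer 60 x 85 x 18 mm, loose. Origin: centre of its underside
- marker: marker pen 135 mm long, 12 mm thick, lying loose. Origin: on the bench under its middle, x along its length
Not all that is in view belongs to the job. Leave any green or orange look-alike of the pipette alone. What is shaped like the stand but brown is not meant.

How it is judged (in metres and radians):
On the way, in this order (a step that is already met when the one before it is completed fails the run):
1. the speed knob is turned back to its zero stop (value of joint knob below 0.08 rad), for 0.2 s.
2. the pipette is held by the fingers, free of its stand (distance of pipette from where it was at the start of the episode above 0.05 m and contact force between the fingers and pipette above 1 N and contact force between pipette and stand below 0.05 N), for 0.2 s.
At the end, for the whole second after the job is handed in: Knob within 0.08 rad of its zero stop; pipette held by the fingers, still, within 0.12 rad of upright, end tips within 3.5 mm horizontally of the end wells' centres (either way round), 2 to 12 mm above the rims, touching neither strip, shaker, stand nor tube rack (value of joint knob below 0.08 rad and ((horizontal distance between tip_a and well_a below 0.0035 m and horizontal distance between tip_b and well_b below 0.0035 m) or (horizontal distance between tip_a and well_b below 0.0035 m and horizontal distance between tip_b and well_a below 0.0035 m)) and z of tip_a in the frame of strip between 0.002 and 0.012 m and z of tip_b in the frame of strip between 0.002 and 0.012 m and angle between pipette's own z axis and vertical below 0.12 rad and linear speed of pipette below 0.02 m/s and contact force between the fingers and pipette above 1 N and contact force between pipette and strip below 0.05 N and contact force between pipette and shaker below 0.05 N and contact force between pipette and stand below 0.05 N and contact force between pipette and tube_rack below 0.05 N); the arm keeps its last pose, push and grip.
It fails at once if the pipette touches the strip or the shaker (contact force between pipette and strip above 0.3 N or contact force between pipette and shaker above 0.3 N).
It fails at once if the pipette strikes another thing on the bench on the way (contact force between pipette and tube_rack above 0.3 N or contact force between pipette and trough above 0.3 N or contact force between pipette and tip_box above 0.3 N or contact force between pipette and bottle above 0.3 N or contact force between pipette and plate_stack above 0.3 N or contact force between pipette and timer above 0.3 N or contact force between pipette and marker above 0.3 N).
It fails at once if another thing on the bench is moved by more than 20 mm or tipped (distance of any of tube_rack, trough, tip_box, bottle, plate_stack, timer, marker from where it was at the start of the episode above 0.02 m or angle between any of tube_rack, bottle's own z axis and vertical above 0.3 rad).
It also fails if it takes over 72 s, if anything falls off the work surface, if the arm or the gripper's body presses on something with over 40 N, if the wrist force passes 120 N, or if a joint passes its speed limit or range.

## Working session

There is one attempt and no reset: what is moved stays moved. The work goes in short steps, Python scripts to look and compute and a shell command to move; the robot and the scene stay as the last step left them, time stands still between calls to the robot, and variables do not carry over. Pictures are saved under pics/ and viewed, at most 10 in all, crops included, and the job is handed in when it is done.

```bash
ls; mkdir -p pics; cat > h.py <<'E'
import numpy as np, cv2
from cell import env, eyes
def cam(p):
    E=np.array(p["extrinsics"]); K=np.array([[p["fx"],0,p["cx"]],[0,p["fy"],p["cy"]],[0,0,1]]); return E,K
def ray(p,rc):
    E,K=cam(p); d=E[:3,:3].T@np.linalg.inv(K)@np.array([rc[1],rc[0],1.]); o=-E[:3,:3].T@E[:3,3]; return o,d
def atz(p,rc,z):
    o,d=ray(p,rc); return o+d*(z-o[2])/d[2]
def proj(p,X):
    E,K=cam(p); c=E[:3,:3]@np.array(X)+E[:3,3]; u=K@c; return [u[1]/u[2],u[0]/u[2]]
def tri(ps,rcs):
    A=0;b=0;res=[]
    for p,rc in zip(ps,rcs):
        o,d=ray(p,rc); d=d/np.linalg.norm(d); M=np.eye(3)-np.outer(d,d); A=A+M; b=b+M@o
    return np.linalg.solve(A,b)
E
python3 - <<'E'
from h import *
np.set_printoptions(precision=1,suppress=True)
P={}
for c in("side","top"):
    p=eyes.read_camera(c);P[c]=p
    cv2.imwrite(f"pics/{c}0.png",p["pixels"][:,:,::-1])
    print(c,p["fx"],ray(p,[200,320])[0])
    for n in "shaker knob_grip strip well_a well_b stand pipette pipette_grip tip_a tip_b tube_rack bottle trough tip_box plate_stack timer marker".split():
        r=eyes.spot_point(n,p)
        print(n,[(np.round(x["score"],2),np.round(x["centre"],1).tolist()) for x in r[:3]])
print(env.state(),env.pinch_z)
E
```

```text
pics
side 382.708013485861 [310.9 942.6 942.7]
shaker [(np.float64(0.72), [279.6, 322.1]), (np.float64(0.66), [232.6, 375.7])]
knob_grip [(np.float64(0.72), [265.1, 344.8])]
strip [(np.float64(0.59), [155.6, 365.5]), (np.float64(0.55), [260.8, 308.1]), (np.float64(0.41), [234.5, 374.4])]
well_a [(np.float64(0.63), [266.3, 310.7]), (np.float64(0.43), [250.5, 308.7]), (np.float64(0.24), [190.1, 349.7])]
well_b [(np.float64(0.63), [266.3, 310.7]), (np.float64(0.43), [250.5, 308.7]), (np.float64(0.24), [190.1, 349.7])]
stand [(np.float64(0.92), [162.2, 411.2]), (np.float64(0.78), [194.3, 347.9]), (np.float64(0.38), [267.7, 347.1])]
pipette [(np.float64(0.82), [189.0, 348.1]), (np.float64(0.8), [200.4, 397.7]), (np.float64(0.75), [176.6, 312.8])]
pipette_grip [(np.float64(0.94), [141.6, 308.2]), (np.float64(0.81), [172.7, 407.5]), (np.float64(0.7), [155.9, 354.2])]
tip_a [(np.float64(0.93), [205.3, 404.3]), (np.float64(0.88), [201.2, 392.1]), (np.float64(0.87), [177.7, 297.9])]
tip_b [(np.float64(0.93), [205.3, 404.3]), (np.float64(0.88), [201.2, 392.1]), (np.float64(0.87), [177.7, 297.9]
[... 1450 characters left out ...]
152.2])]
plate_stack [(np.float64(0.73), [221.1, 445.4]), (np.float64(0.64), [147.5, 324.4]), (np.float64(0.27), [222.6, 151.5])]
timer [(np.float64(0.96), [145.8, 327.0]), (np.float64(0.26), [259.4, 304.7])]
marker [(np.float64(0.72), [280.2, 400.7]), (np.float64(0.52), [219.5, 364.8]), (np.float64(0.45), [212.9, 369.8])]
{'t': 1.8, 'joints': array([-1.5,  0.5,  1.6, -0. ,  1.1, -0.1]), 'qvel': array([-0., -0., -0.,  0.,  0., -0.]), 'tau': array([ -0. , -61.2, -25.8,   0.1,   0. ,  -0. ]), 'eef_pos': array([ 138.8, -609.4,  214.7]), 'tcp_rot': array([3.1, 0. , 0.2]), 'ft_force': array([0.3, 0.1, 0.1]), 'moment': array([ 0.,  0., -0.]), 'grip_force': 0.0, 'opening': 0.9981713692220876} -18.8
```

View pictures.

```bash
python3 - <<'E'
import cv2
a=cv2.imread("pics/top0.png");b=cv2.imread("pics/side0.png")
cv2.imwrite("pics/topc.png",cv2.resize(a[100:330,120:500],(800,484),interpolation=cv2.INTER_CUBIC))
cv2.imwrite("pics/sidec.png",cv2.resize(b[110:380,230:470],(532,600),interpolation=cv2.INTER_CUBIC))
E
```

```text
(no output)
```

View pics/topc.png

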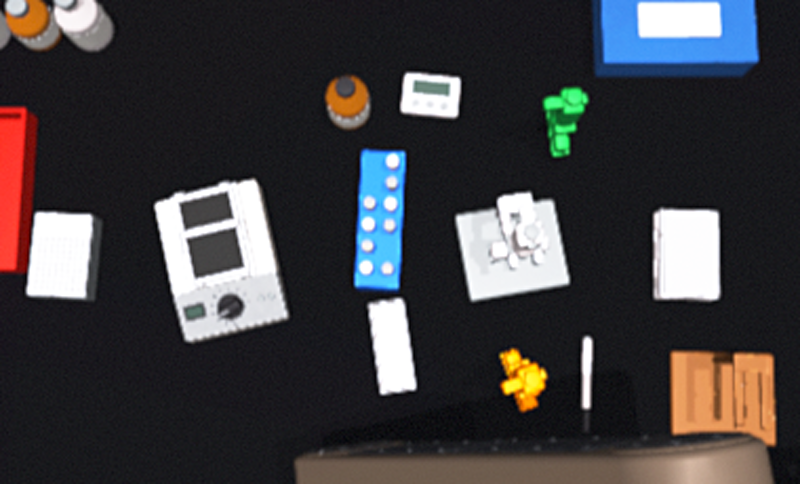

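View pics/sidec.png

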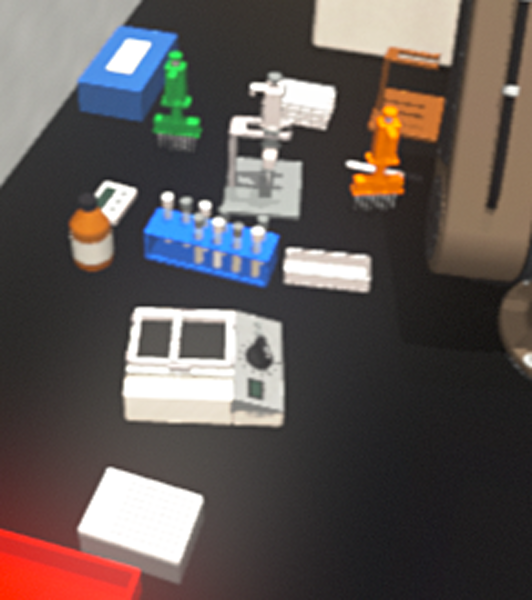

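The top view shows the shaker at left (about 225,226 px col,row), white pipette and stand mid-right (363,216). The fork opens towards the robot; in the side view the shaker's knob and panel face the robot. I'll zoom in on the shaker and stand in both cameras.

```bash
python3 - <<'E'
from h import *
np.set_printoptions(precision=1,suppress=True)
a=cv2.imread("pics/top0.png");b=cv2.imread("pics/side0.png")
t=cv2.resize(a[180:270,185:265],(400,450),interpolation=cv2.INTER_CUBIC)
s=cv2.resize(b[244:306,280:364],(400,295),interpolation=cv2.INTER_CUBIC)
s=cv2.copyMakeBorder(s,0,155,0,0,cv2.BORDER_CONSTANT)
cv2.imwrite("pics/shz.png",np.hstack([t,s]))
P={c:eyes.read_camera(c) for c in("top","side")}
H=dict(well_a=95,strip=95,knob_grip=65,shaker=0,pipette_grip=190,pipette=30,tip_a=30,stand=0,tube_rack=0,bottle=0,trough=0,tip_box=0,plate_stack=0,timer=0,marker=0)
for n,z in H.items():
    for c in P:
        print(n,c,[(round(float(x["score"]),2),atz(P[c],x["centre"],z)[:2]) for x in eyes.spot_point(n,P[c])[:4]])
for c in P:
    for m in eyes.cut_out("strip",P[c])[:2]:
        r,cc=np.nonzero(m["mask"]); print("stripmask",c,m["score"],len(r),cv2.minAreaRect(np.c_[cc,r].astype(np.float32)))
print(env.state()["tcp_rot"])
E
```

```text
well_a top [(0.55, array([558.8, 205.3])), (0.52, array([539.2, 267.9]))]
well_a side [(0.52, array([556.5, 195.2])), (0.43, array([543.4, 270.3]))]
strip top [(0.73, array([ 515.2, -194.4])), (0.52, array([551.3, 237.5]))]
strip side [(0.42, array([549.7, 239.1]))]
knob_grip top [(0.69, array([563.6,   7. ])), (0.43, array([446. , 210.4]))]
knob_grip side [(0.58, array([440. , 210.8]))]
shaker top [(0.62, array([512.8, 233.7]))]
shaker side [(0.58, array([518.4, 231.7]))]
pipette_grip top [(0.96, array([ 710.3, -265.4])), (0.83, array([ 513.7, -197.2])), (0.54, array([ 343.7, -196.4]))]
pipette_grip side [(0.81, array([ 332.4, -142.9])), (0.79, array([ 705.8, -211.2])), (0.72, array([518.9, 321.3])), (0.69, array([ 513.7, -187.2]))]
pipette top [(0.91, array([ 333.3, -193.3])), (0.86, array([ 702.8, -249.4])), (0.75, array([ 535.3, -204.8])), (0.62, array([ 518.2, -456.7]))]
pipette side [(0.69, array([ 524.7, -187.4])), (0.69, array([ 691.2, -228.5])), (0.65, array([ 335.2, -160.8]))]
tip_a top [(0.32, array([ 339.2, -307.1]))]
tip_a side [(0.96, array([ 313.5, -176.2])), (0.89, ar
[... 628 characters left out ...]
y([768.9, -81.7]))]
tip_box side [(0.94, array([515.3, 462. ]))]
plate_stack top [(0.58, array([ 530.6, -468.7]))]
plate_stack side [(0.77, array([ 528.9, -491.8]))]
timer top [(0.77, array([769.2, -83.3]))]
timer side []
marker top [(0.59, array([ 347.6, -310.7]))]
marker side [(0.39, array([ 333.7, -301.1]))]
stripmask top 0.64 3330 ((224.83660888671875, 223.63368225097656), (69.44512176513672, 51.3207893371582), 77.27564239501953)
stripmask top 0.38 82 ((219.47061157226562, 208.88238525390625), (3.8805696964263916, 25.70877456665039), 75.96376037597656)
stripmask side 0.45 55 ((309.3465576171875, 260.5346374511719), (2.786104202270508, 19.104713439941406), 5.710593223571777)
[3.1 0.  0.2]
```

View pics/shz.png

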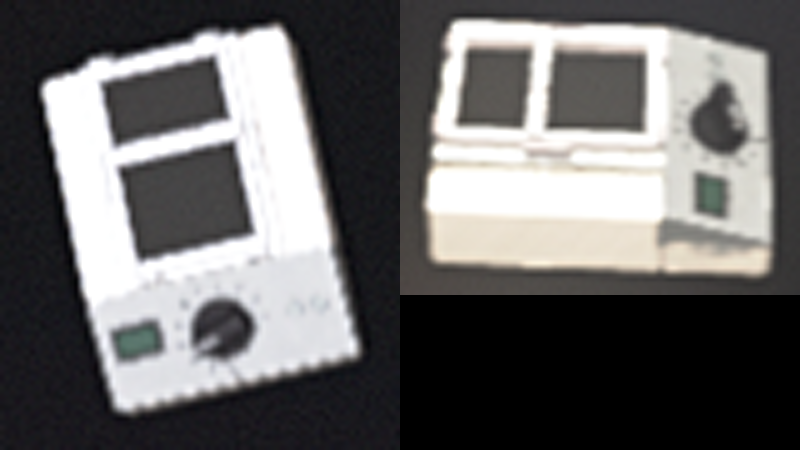

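The crops show the pointer line toward lower left in the top view, so the knob is at about 0.9 rad, and the strip crosses the frame between two dark windows. I'll measure yaws and the strip accurately.

```bash
python3 - <<'E'
from h import *
np.set_printoptions(precision=3,suppress=True)
P={c:eyes.read_camera(c) for c in("top","side")}
for c,(r0,r1,c0,c1) in dict(top=(188,236,200,240),side=(246,275,288,336)).items():
    p=P[c]; g=cv2.cvtColor(p["pixels"],cv2.COLOR_RGB2GRAY)[r0:r1,c0:c1]
    G=cv2.resize(g,None,fx=8,fy=8,interpolation=cv2.INTER_CUBIC)
    n,l,st,ce=cv2.connectedComponentsWithStats((G<160).astype(np.uint8))
    for i in range(1,n):
        if 6000<st[i,4]<40000:
            r,cc=np.nonzero(l==i)
            q=cv2.boxPoints(cv2.minAreaRect(np.c_[cc,r].astype(np.float32)))
            q=cv2.approxPolyN(cv2.findContours((l==i).astype(np.uint8),0,2)[0][0],4,ensure_convex=True).reshape(4,2) if hasattr(cv2,"approxPolyN") else q
            w=[atz(p,[(y+.5)/8-.5+r0,(x+.5)/8-.5+c0],91)[:2] for x,y in q]
            print(c,st[i,4],np.array(w).tolist())
    for m in eyes.cut_out("stand",p)[:3]:
        r,cc=np.nonzero(m["mask"]);print("stand",c,m["score"],len(r),cv2.minAreaRect(np.c_[cc,r].astype(np.float32)))
print(env.state()["tcp_rot"],env.state()["t"],cam(P["top"])[0])
# front-face / base corner points from viewed crop, top view
for nm,(x,y),z in [("frontL",(118,410),0),("frontR",(360,355),0),("knob",(222,328),66),("platTL",(45,88),78),("platTR",(285,27),78),("panelBL",(92,300),61),("panelBR",(325,250),61)]:
    print(nm,atz(P["top"],[180+y/5,185+x/5],z)[:2])
t=cv2.resize(P["top"]["pixels"][185:250,330:400],(400,371),interpolation=cv2.INTER_CUBIC)
s=cv2.resize(P["side"]["pixels"][135:215,325:385],(300,400),interpolation=cv2.INTER_CUBIC)
t=cv2.copyMakeBorder(t,0,29,0,0,cv2.BORDER_CONSTANT)
cv2.imwrite("pics/stz.png",np.hstack([t,s])[:,:,::-1])
E
```

```text
top 19827 [[563.945552075535, 204.7648322312698], [546.9271180533211, 274.4417047073028], [587.01985621536, 284.1327593296804], [604.2011175686876, 214.52311464213597]]
top 29662 [[494.3106172128374, 187.99829673778362], [477.19788240848993, 257.4985074462581], [535.1625536614476, 271.7834295626449], [551.7525610768084, 201.81272285095974]]
stand top 0.85 1845 ((462.5, 289.5), (43.0, 49.0), 90.0)
stand top 0.7 1759 ((362.447509765625, 216.20584106445312), (47.11188888549805, 48.483055114746094), 79.87532806396484)
stand top 0.34 186 ((398.5, 282.5), (43.0, 5.0), 90.0)
side 10643 [[491.10758857691417, 159.18849103833486], [487.3421582492015, 173.58523111024795], [606.2208005613128, 265.7914361975419], [630.3654879104035, 199.9752822531674]]
side 14876 [[561.9986068541932, 213.69947069510044], [548.1770459460503, 276.2929794355674], [587.5652181717933, 285.85583424940387], [602.6810670667468, 225.06987926273166]]
side 21384 [[493.99334687786876, 197.95279548531607], [478.14103120939353, 259.2321922697571], [535.6452798644738, 273.5931753789032], [551.887824358218, 211.26129205399081]]
stand side 0.83 774 ((415.0707092285156, 151.3365936279297), (31.56905174255371, 40.85817337036133), 12.094757080078125)
stand side 0.8 1025 ((349.2117614746094, 185.24703979492188), (36.04735565185547, 43.71700668334961), 4.398705959320068)
stand side 0.2 1591 ((325.7417297363281, 217.45068359375), (60.37469482421875, 31.303451538085938), 13.671306610107422)
[3.142 0.    0.224] 3.7 [[  -0.002   -1.       0.     -34.667]
 [  -0.986    0.002   -0.167  565.776]
 [   0.167   -0.      -0.986 1417.581]
 [   0.       0.       0.       1.   ]]
frontL [393.484 284.232]
frontR [427.662 133.06 ]
knob [439.294 209.105]
platTL [584.399 318.646]
platTR [622.066 173.55 ]
panelBL [456.808 289.227]
panelBR [487.056 148.585]
```

View pics/stz.png

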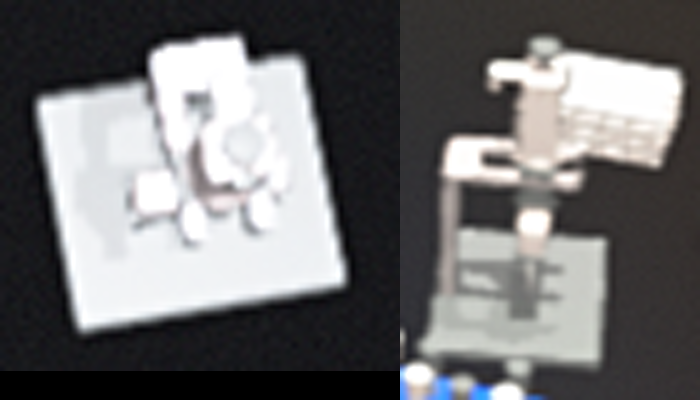

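The stand crop shows the base turned about 0.2 rad, the post at the back and the pipette white with its hook to the back. The shaker yaw is about 0.24, the strip is near (550,238) and the knob near (442,211). I'll move above the knob, rising first.

```bash
python3 -m inch '[[[0.69,-0.46,-0.4],0,0.5],[[0.69,-0.46,-0.4],0,0.5],[[0.69,-0.46,-0.4],0,0.5],[[0.69,-0.46,-0.4],0,0.5],[[0.69,-0.46,-0.4],0,0.5],[[0.69,-0.46,0],0,0.5],[[0.69,-0.46,0],0,0.5],[[0.69,-0.46,0],0,0.5],[[0.69,-0.46,0],0,0.5],[[0.69,-0.46,0],0,0.5]]' && python3 -m inch '[[[0.11,-0.76,0],0,0.5],[[0.11,-0.76,0],0,0.5],[[0.11,-0.76,0],0,0.5],[[0.11,-0.76,0],0,0.5],[[0.11,-0.76,0],0,0.5],[[0.11,-0.76,0],0,0.5],[[0.11,-0.76,0],0,0.5],[[0.11,-0.76,0],0,0.5],[[0.11,-0.76,0],0,0.5],[[0.11,-0.76,0],0,0.5]]' && python3 -m inch '[[[0,0,0],-1,0.5],[[0,0,0],-1,0.5],[[0,0,0],-1,0.5],[[0,0,0],-1,0.5],[[0,0,0],-1,0.5],[[0,0,0],-1,0.5],[[0,0,0],-1,0.5],[[0,0,0],-1,0.5],[[0,0,0],-1,0.5],[[0,0,0],-1,0.5]]' && python3 -m inch '[[[0,0,0],-1,0.5],[[0,0,0],-1,0.5],[[0,0,0],-1,0.5],[[0,0,0],-1,0.5],[[0,0,0],-1,0.5],[[0,0,0],-1,0.5],[[0,0,0],-1,0.5],[[0,0,0],-1,0.5],[[0,0,0],-1,0.5],[[0,0,0],-1,0.5]]'
```

```text
t: 4.95
eef_pos: [482.1, -247.1, 334.8]
tcp_rot: [3.141, -0.0, 0.224]
ft_force: [0.2, -0.3, -1.0]
opening: 0.249
grip_force: 0.0
t: 6.2
eef_pos: [444.0, 212.4, 334.8]
tcp_rot: [3.141, -0.0, 0.224]
ft_force: [0.6, -0.6, 0.2]
opening: 0.253
grip_force: 0.0
t: 7.45
eef_pos: [444.3, 210.9, 334.7]
tcp_rot: [3.141, -0.0, 1.099]
ft_force: [-0.6, 1.1, 0.4]
opening: 0.249
grip_force: 0.0
t: 8.7
eef_pos: [444.3, 210.8, 334.6]
tcp_rot: [3.141, 0.0, 1.972]
ft_force: [0.5, 0.9, 0.6]
opening: 0.25
grip_force: 0.0
```

```bash
python3 -m inch '[[[0,0,0.4],-1,0.5],[[0,0,0.4],-1,0.5],[[0,0,0.4],-1,0.5],[[0,0,0.4],-1,0.5],[[0,0,0.4],-1,0.5],[[0,0,0.4],-0.3,0.5],[[0,0,0.4],0,0.5],[[0,0,0.4],0,0.5],[[0,0,0.4],0,0.5],[[0,0,0.2],0,0.5]]'
python3 - <<'E'
from h import *
p=eyes.read_camera("side");q=eyes.read_camera("top")
s=cv2.resize(p["pixels"][215:305,280:370],(400,400),interpolation=cv2.INTER_CUBIC)
t=cv2.resize(q["pixels"][200:280,190:270],(400,400),interpolation=cv2.INTER_CUBIC)
cv2.imwrite("pics/k1.png",np.hstack([t,s])[:,:,::-1])
E
```

```text
t: 9.95
eef_pos: [444.1, 210.8, 105.7]
tcp_rot: [-3.141, -0.0, 2.432]
ft_force: [-0.4, 0.4, -0.2]
opening: 0.253
grip_force: 0.0
```

View pics/k1.png

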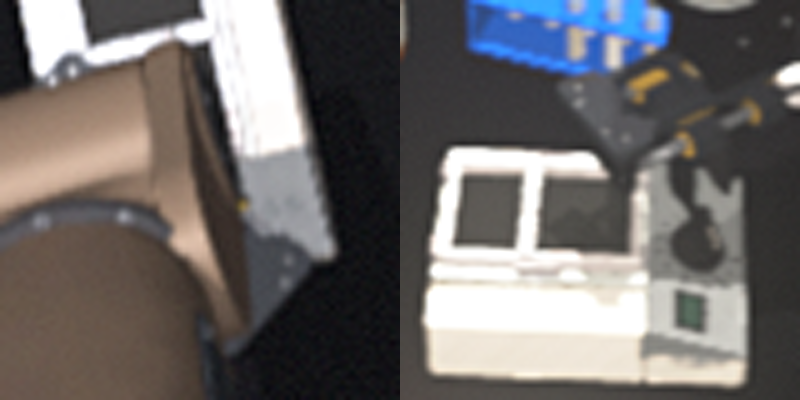

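The side view shows the fingers just above and beside the knob, with the pads along the bar. The arm hides it from the top camera. I'll lower gently and watch the force.

```bash
python3 -m inch '[[[0,0,0.1],0,0.5],[[0,0,0.1],0,0.5],[[0,0,0.1],0,0.5],[[0,0,0.1],0,0.5],[[0,0,0.08],0,0.5],[[0,0,0.05],0,0.5],[[0,0,0.05],0,0.5],[[0,0,0.05],0,0.5],[[0,0,0],0,0.5],[[0,0,0],0,0.5]]'
```

```text
t: 11.3
eef_pos: [443.0, 210.2, 73.7]
tcp_rot: [-3.141, 0.001, 2.432]
ft_force: [-24.5, -10.4, 88.7]
opening: 0.249
grip_force: 46.1
```

The finger landed on the bar's top, since the reaction is square to the panel. I'll back off and uncover the knob for a better measurement.

```bash
python3 -m inch '[[[0,0,-1],0,0.5],[[0,0,-1],0,0.5],[[-0.49,-0.57,0],0,0.5],[[-0.49,-0.57,0],0,0.5],[[-0.49,-0.57,0],0,0.5],[[-0.49,-0.57,0],0,0.5],[[0,0,0],0,0.5],[[0,0,0],0,0.5],[[0,0,0],0,0.5],[[0,0,0],0,0.5]]'
python3 - <<'E'
from h import *
np.set_printoptions(precision=1,suppress=True)
p=eyes.read_camera("side");q=eyes.read_camera("top")
for n,x in(("side",p),("top",q)): print(n,[(m["score"],atz(x,m["centre"],64)[:2]) for m in eyes.spot_point("knob_grip",x)[:3]])
a,b=proj(p,[443,211,64]),proj(q,[443,211,64]); print(a,b)
s=cv2.resize(p["pixels"][245:290,320:365],(400,400),interpolation=cv2.INTER_CUBIC)
t=cv2.resize(q["pixels"][225:265,208:248],(400,400),interpolation=cv2.INTER_CUBIC)
cv2.imwrite("pics/k2.png",np.hstack([t,s])[:,:,::-1])
E
```

```text
t: 12.55
eef_pos: [444.3, 31.3, 188.8]
tcp_rot: [-3.142, 0.0, 2.433]
ft_force: [-1.1, -0.0, -0.5]
opening: 0.25
grip_force: 0.0
side []
top [(0.65, array([ 517.7, -202.5])), (0.62, array([442.5, 212.5]))]
[np.float64(267.53943738417513), np.float64(346.4804233935624)] [np.float64(244.42858171276416), np.float64(228.91766317568377)]
```

View pics/k2.png

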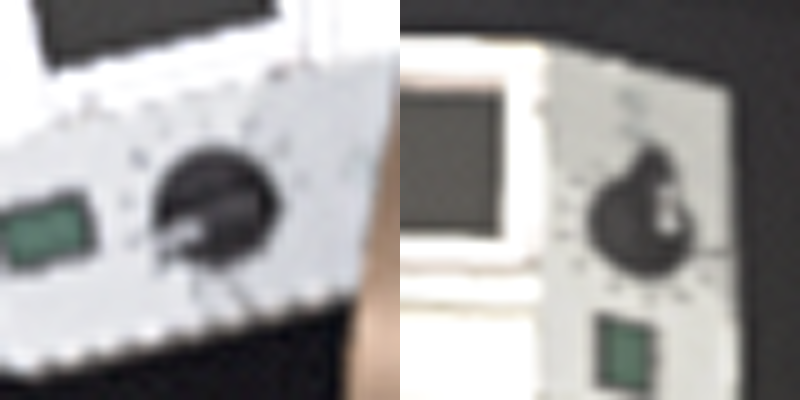

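```bash
python3 - <<'E'
from h import *
p=eyes.read_camera("side");q=eyes.read_camera("top")
y=.24;Rz=np.array([[np.cos(y),-np.sin(y),0],[np.sin(y),np.cos(y),0],[0,0,1]])
b=-.32;Ry=np.array([[np.cos(b),0,np.sin(b)],[0,1,0],[-np.sin(b),0,np.cos(b)]])
g=np.array([442.5,211.7,64.1])
o=[]
for th in(.9,1.05,1.2,1.35):
    R=Rz@Ry; c,s=np.cos(-th),np.sin(-th); K=R@np.array([[c,-s,0],[s,c,0],[0,0,1]])
    if th==.9: print("axis",K[:,2])
    row=[]
    for e in(-18,18):
        X=g+K@np.array([e,0,9]); a=proj(q,X);d=proj(p,X)
        row+= [("top",round((a[1]-208+.5)*10),round((a[0]-225+.5)*10)),("side",round(400+(d[1]-320+.5)*8.89),round((d[0]-245+.5)*8.89))]
    print(th,row)
E
```

```text
axis [-0.30555045 -0.0747733   0.94923542]
0.9 [('top', 172, 254), ('side', 683, 231), ('top', 245, 161), ('side', 619, 149)]
1.05 [('top', 166, 248), ('side', 677, 233), ('top', 252, 167), ('side', 625, 147)]
1.2 [('top', 160, 242), ('side', 670, 234), ('top', 258, 174), ('side', 632, 146)]
1.35 [('top', 155, 234), ('side', 662, 234), ('top', 263, 181), ('side', 639, 147)]
```

```bash
python3 -m inch '[[[0.5,0.56,0],0,0.41],[[0.5,0.56,0],0,0.41],[[0.5,0.56,0],0,0.41],[[0.5,0.55,0],0,0.41],[[0,0,0],1,0.41],[[0,0,0.4],1,0.41],[[0,0,0.4],1,0.41],[[0,0,0.4],0.5,0.41],[[0,0,0.2],0,0.41],[[0,0,0],0,0.41]]' && python3 -m inch '[[[0,0,0.1],0,0.41],[[0,0,0.1],0,0.41],[[0,0,0.1],0,0.41],[[0,0,0.08],0,0.41],[[0,0,0.05],0,0.41],[[0,0,0],0,0.41],[[0,0,0],0,0.41],[[0,0,0],0,0.41],[[0,0,0],0,0.41],[[0,0,0],0,0.41]]'
```

```text
t: 14.1
eef_pos: [440.4, 210.1, 104.4]
tcp_rot: [-3.14, -0.0, 2.127]
ft_force: [0.6, 0.0, 0.2]
opening: 0.295
grip_force: 0.0
t: 15.35
eef_pos: [440.5, 210.1, 79.0]
tcp_rot: [3.142, 0.0, 2.126]
ft_force: [-0.2, -0.8, -0.2]
opening: 0.296
grip_force: 0.0
```

Bar top is about 76. I'll go down in small steps.

```bash
python3 -m inch '[[[0,0,0.04],0,0.41],[[0,0,0.04],0,0.41],[[0,0,0],0,0.41],[[0,0,0],0,0.41],[[0,0,0],0,0.41],[[0,0,0],0,0.41],[[0,0,0],0,0.41],[[0,0,0],0,0.41],[[0,0,0],0,0.41],[[0,0,0],0,0.41]]'
```

```text
t: 16.6
eef_pos: [440.5, 210.1, 74.2]
tcp_rot: [-3.142, 0.0, 2.126]
ft_force: [-0.3, 0.7, 0.1]
opening: 0.293
grip_force: 0.0
```

```bash
python3 -m inch '[[[0,0,0.04],0,0.41],[[0,0,0.03],0,0.41],[[0,0,0],0,0.41],[[0,0,0],0,0.41],[[0,0,0],0,0.41],[[0,0,0],0,0.41],[[0,0,0],0,0.41],[[0,0,0],0,0.41],[[0,0,0],0,0.41],[[0,0,0],0,0.41]]'
```

```text
t: 17.85
eef_pos: [440.5, 210.1, 70.0]
tcp_rot: [-3.142, 0.0, 2.126]
ft_force: [0.2, 0.3, 0.0]
opening: 0.295
grip_force: 0.0
```

Clear of the bar top. I'll go down 4 mm more, then turn anticlockwise.

```bash
python3 -m inch '[[[0,0,0.04],0,0.41],[[0,0,0.03],0,0.41],[[0,0,0],-1,0.41],[[0,0,0],-1,0.41],[[0,0,0],-1,0.41],[[0,0,0],-1,0.41],[[0,0,0],-1,0.41],[[0,0,0],-1,0.41],[[0,0,0],-1,0.41],[[0,0,0],-1,0.41]]'
```

```text
t: 19.1
eef_pos: [440.7, 210.2, 65.7]
tcp_rot: [3.141, 0.0, 2.827]
ft_force: [1.9, 0.3, -0.6]
opening: 0.292
grip_force: 1.2
```

```bash
python3 -m inch '[[[0,0,0],-1,0.41],[[0,0,0],-1,0.41],[[0,0,0],-1,0.41],[[0,0,0],-1,0.41],[[0,0,0],-1,0.41],[[0,0,0],-1,0.41],[[0,0,0],-0.4,0.41],[[0,0,0],0,0.6],[[0,0,0],0,0.8],[[0,0,0],0,0.8]]'
```

```text
t: 20.35
eef_pos: [438.2, 211.9, 65.2]
tcp_rot: [3.139, -0.004, -2.904]
ft_force: [-11.4, 27.2, -4.9]
opening: 0.124
grip_force: 29.9
```

The bar is clamped (11.8 mm) at the zero direction. I'll push slightly into the stop, then release and rise.

```bash
python3 -m inch '[[[0,0,0],-0.4,0.8],[[0,0,0],0,0.8],[[0,0,0],0,0.8],[[0,0,0],0.4,0.41],[[0,0,0],0,0.41],[[0,0,-0.3],0,0.41],[[0,0,-1],0,0.41],[[0,0,-1],0,-0.2],[[0,0,-1],0,-0.2],[[0,0,-1],0,-0.2]]'
```

```text
t: 21.6
eef_pos: [440.2, 209.6, 326.1]
tcp_rot: [-3.141, 0.0, -2.901]
ft_force: [0.3, 0.1, -0.5]
opening: 0.556
grip_force: 0.0
```

```bash
python3 - <<'E'
from h import *
np.set_printoptions(precision=1,suppress=True)
q=eyes.read_camera("top");p=eyes.read_camera("side")
k=5.714
W=[]
for x,y in[(38,98),(303,57),(345,287),(80,330)]:
    W.append(atz(q,[185+y/(371/65)-.5,330+x/k-.5],12)[:2])
W=np.array(W);print(W,W.mean(0))
for i in range(4):
    d=W[(i+1)%4]-W[i];print(np.hypot(*d),(np.arctan2(d[1],d[0])+np.pi/4)%(np.pi/2)-np.pi/4)
# base mask fit
g=cv2.cvtColor(q["pixels"],cv2.COLOR_RGB2GRAY)[185:250,330:400]
G=cv2.resize(g,None,fx=8,fy=8,interpolation=cv2.INTER_CUBIC)
n,l,st,ce=cv2.connectedComponentsWithStats((G>100).astype(np.uint8));i=1+st[1:,4].argmax()
print([atz(q,[(y+.5)/8-.5+185,(x+.5)/8-.5+330],12)[:2] for x,y in cv2.boxPoints(cv2.minAreaRect(np.argwhere(l==i)[:,::-1].astype(np.float32)))])
for n,z in(("pipette_grip",190),("tip_a",30),("pipette",30)):
  for c,im in(("top",q),("side",p)):
    print(n,c,[(round(float(m["score"]),2),atz(im,m["centre"],z)[:2]) for m in eyes.spot_point(n,im)[:5]])
a=[m for m in eyes.spot_point("pipette_grip",q) if abs(atz(q,m["centre"],190)[0]-514)<15]
b=[m for m in eyes.spot_point("pipette_grip",p) if abs(atz(p,m["centre"],190)[0]-514)<15 and atz(p,m["centre"],190)[1]<0]
if a and b: print("tri",tri([q,p],[a[0]["centre"],b[0]["centre"]]))
t=cv2.resize(q["pixels"][185:250,330:400],(420,390),interpolation=cv2.INTER_CUBIC)
s=cv2.resize(p["pixels"][245:290,320:365],(390,390),interpolation=cv2.INTER_CUBIC)
cv2.imwrite("pics/k3.png",np.hstack([t,s])[:,:,::-1])
E
```

```text
[[ 582.8 -117.1]
 [ 605.9 -265.1]
 [ 477.  -284.7]
 [ 453.5 -138.8]] [ 529.8 -201.4]
149.8013870769761 0.1542074293030311
130.37849766215635 0.1508427446626106
147.84635475005447 0.15928265151877552
131.1368987231929 0.16578531974761912
[array([ 599.6, -111.2]), array([ 627.9, -264.5]), array([ 476.7, -287.6]), array([ 449.3, -136.8])]
pipette_grip top [(0.83, array([ 338. , -202.2])), (0.68, array([383.7, -23.8])), (0.65, array([ 707. , -255.9])), (0.57, array([ 530.7, -202.5]))]
pipette_grip side [(0.71, array([ 332.1, -134.6])), (0.65, array([513.5, 346.9])), (0.64, array([681.8, 136.9])), (0.59, array([ 698.4, -225.9]))]
tip_a top [(0.54, array([757.8, -79.8]))]
tip_a side [(0.88, array([ 355.8, -181. ])), (0.75, array([ 740.3, -214.4])), (0.72, array([ 309.8, -170.1])), (0.67, array([ 668.9, -245.7]))]
pipette top [(0.76, array([ 328.5, -198.4])), (0.64, array([ 707.4, -258.7]))]
pipette side [(0.91, array([ 344. , -174.3])), (0.87, array([ 702.4, -229.3]))]
```

View pics/k3.png

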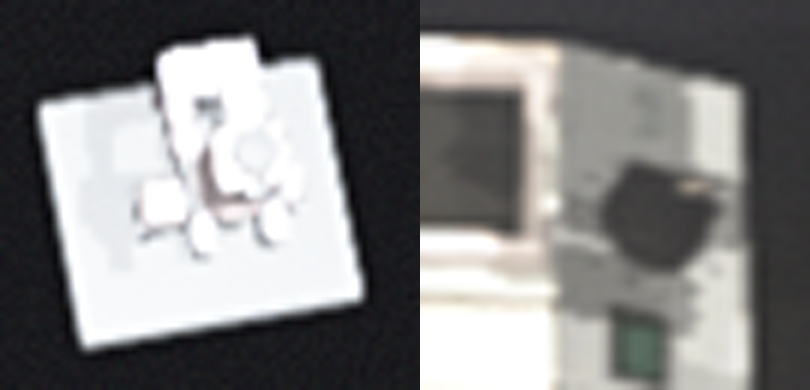

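```bash
python3 - <<'E'
from h import *
q=eyes.read_camera("top");p=eyes.read_camera("side")
print(atz(q,[209.5,372.5],234)[:2])
# from stz side crop: button top centre approx (545-400,45)/5
print(atz(p,[135+45/5-.5,325+145/5-.5],230)[:2], "tri",tri([q,p],[[209.5,372.5],[135+45/5-.5,325+145/5-.5]]))
for z in (234,190,135): print(z,proj(q,[521.9,-202.7,z]),proj(p,[521.9,-202.7,z]))
E
```

```text
[ 521.89944101 -202.5103802 ]
[ 524.94021316 -207.10971417] tri [ 523.10769233 -202.60964895  232.70274999]
234 [np.float64(209.49968403937982), np.float64(372.5703797495129)] [np.float64(143.28733283176632), np.float64(354.13696676842784)]
190 [np.float64(212.0012853349261), np.float64(370.52556745736223)] [np.float64(153.84844087816506), np.float64(353.4104619272847)]
135 [np.float64(214.90582996543785), np.float64(368.15138873665865)] [np.float64(166.45598003903686), np.float64(352.5431818847898)]
```

```bash
python3 -m inch '[[[0.03,-0.7,0],0,-0.5],[[0.03,-0.7,0],0,-0.5],[[0.03,-0.7,0],0,-0.5],[[0.03,-0.7,0],0,-0.5],[[0.03,-0.7,0],0,-0.5],[[0.03,-0.7,0],0,-0.5],[[0.03,-0.7,0],0,-0.5],[[0.03,-0.7,0],0,-0.5],[[0.03,-0.7,0],0,-0.5],[[0.03,-0.7,0],0.96,-0.5]]'
```

```text
t: 23.45
eef_pos: [523.5, -203.4, 323.4]
tcp_rot: [3.141, -0.0, -2.986]
ft_force: [0.4, 0.9, 0.0]
opening: 0.754
grip_force: 0.0
```

```bash
python3 -m inch '[[[0.02,0.02,0.4],0,-0.5],[[0,0,0.4],0,-0.5],[[0,0,0.4],0,-0.5],[[0,0,0.4],0,-0.5],[[0,0,0.3],0,-0.5],[[0,0,0.3],0,-0.5],[[0,0,0.2],0,-0.5],[[0,0,0.12],0,-0.5],[[0,0,0],0,-0.5],[[0,0,0],0,-0.5]]' && python3 -m inch '[[[0,0,0],0,-0.2],[[0,0,0],0,0],[[0,0,0],0,0.2],[[0,0,0],0,0.4],[[0,0,0],0,0.6],[[0,0,0],0,0.8],[[0,0,0],0,0.8],[[0,0,0],0,0.8],[[0,0,0],0,0.8],[[0,0,0],0,0.8]]'
```

```text
t: 24.7
eef_pos: [522.3, -201.1, 173.1]
tcp_rot: [-3.141, 0.001, -2.984]
ft_force: [0.6, -0.4, -0.3]
opening: 0.752
grip_force: 0.0
t: 25.95
eef_pos: [522.0, -201.0, 172.6]
tcp_rot: [-3.141, 0.0, -2.984]
ft_force: [-0.6, -0.2, 1.1]
opening: 0.358
grip_force: 29.9
```

Gripped at 34 mm as expected. Lift 11 mm and draw out.

```bash
python3 -m inch '[[[0,0,-0.05],0,0.8],[[0,0,-0.05],0,0.8],[[0,0,-0.05],0,0.8],[[0,0,-0.04],0,0.8],[[0,0,0],0,0.8],[[0,0,0],0,0.8],[[0,0,0],0,0.8],[[0,0,0],0,0.8],[[0,0,0],0,0.8],[[0,0,0],0,0.8]]'
```

```text
t: 27.2
eef_pos: [522.0, -201.0, 184.0]
tcp_rot: [-3.142, -0.0, -2.984]
ft_force: [0.1, 0.1, -0.7]
opening: 0.354
grip_force: 29.9
```

```bash
python3 -m inch '[[[0.15,0,0],0,0.8],[[0.15,0,0],0,0.8],[[0.2,0,0],0,0.8],[[0.2,0,0],0,0.8],[[0.2,0,0],0,0.8],[[0.2,0,0],0,0.8],[[0.2,0,0],0,0.8],[[0,0,0],0,0.8],[[0,0,0],0,0.8],[[0,0,0],0,0.8]]'
```

```text
t: 28.45
eef_pos: [445.3, -213.2, 184.0]
tcp_rot: [-3.141, 0.0, -2.984]
ft_force: [-0.5, 0.9, -1.1]
opening: 0.357
grip_force: 29.9
```

```bash
python3 -m inch '[[[0,0,-0.3],0,0.8],[[0,0,-0.4],0,0.8],[[0,0,-0.4],0,0.8],[[0,0,-0.4],0,0.8],[[0,0,-0.3],0,0.8],[[0,0,-0.2],-0.5,0.8],[[0,0,0],-0.45,0.8],[[0,0,0],0,0.8],[[0,0,0],0,0.8],[[0,0,0],0,0.8]]' && python3 -m inch '[[[-0.17,0.34,0],0,0.8],[[-0.35,0.69,0],0,0.8],[[-0.35,0.69,0],0,0.8],[[-0.35,0.69,0],0,0.8],[[-0.35,0.69,0],0,0.8],[[-0.35,0.69,0],0,0.8],[[-0.35,0.69,0],0,0.8],[[-0.35,0.69,0],0,0.8],[[-0.35,0.69,0],0,0.8],[[-0.35,0.69,0],0,0.8]]'
```

```text
t: 29.7
eef_pos: [445.0, -213.2, 303.9]
tcp_rot: [3.141, -0.0, -2.902]
ft_force: [-0.9, 0.6, -0.9]
opening: 0.355
grip_force: 29.9
t: 30.95
eef_pos: [545.1, 217.5, 303.9]
tcp_rot: [-3.141, -0.0, -2.901]
ft_force: [0.3, -0.5, -1.7]
opening: 0.358
grip_force: 29.9
```

```bash
python3 -m inch '[[[-0.08,0.15,0],0,0.8],[[-0.09,0.16,0],0,0.8],[[0,0,0.2],0,0.8],[[0,0,0.2],0,0.8],[[0,0,0.2],0,0.8],[[0,0,0.08],0,0.8],[[0,0,0],0,0.8],[[0,0,0],0,0.8],[[0,0,0],0,0.8],[[0,0,0],0,0.8]]'
python3 - <<'E'
from h import *
np.set_printoptions(precision=1,suppress=True)
q=eyes.read_camera("top");p=eyes.read_camera("side")
e=env.state()["eef_pos"];print(e)
for c,im in(("top",q),("side",p)):
  for n in("tip_a","well_a","pipette","strip"):
    print(c,n,[(round(float(m["score"]),2),np.round(m["centre"],1),atz(im,m["centre"],{"t":e[2]-142.6,"p":e[2]-142.6}.get(n[0],95))[:2]) for m in eyes.spot_point(n,im)[:6]])
  y=.24;u=np.array([-np.sin(y),np.cos(y),0])
  for s in(-31.5,31.5): print(c,"exp tip",proj(im,[*e[:2],e[2]-142.6]+s*u),"exp well",proj(im,np.array([550.3,238.2,95])+s*u))
s=cv2.resize(p["pixels"][215:285,275:345],(560,560),interpolation=cv2.INTER_CUBIC)
cv2.imwrite("pics/f1.png",s[:,:,::-1])
E
```

```text
t: 32.2
eef_pos: [550.4, 236.4, 263.4]
tcp_rot: [-3.142, 0.0, -2.901]
ft_force: [0.0, -0.2, -1.5]
opening: 0.354
grip_force: 29.9
[550.4 236.4 263.3]
top tip_a []
top well_a [(0.37, array([205.1, 229.5]), array([558.2, 207.1]))]
top pipette [(0.82, array([280.4, 365. ]), array([ 334.5, -191.3])), (0.78, array([164.2, 381.2]), array([ 676.9, -246.8])), (0.45, array([202.4, 218.2]), array([561.9, 236.2]))]
top strip [(0.58, array([207. , 217.4]), array([552.5, 243.2]))]
top exp tip [np.float64(203.74293671307603), np.float64(228.46840531530475)] exp well [np.float64(205.23579014547568), np.float64(229.3380259303823)]
top exp tip [np.float64(208.7999215113212), np.float64(207.49204838948066)] exp well [np.float64(210.2048289450188), np.float64(208.73909805542195)]
side tip_a [(0.92, array([204.5, 402.7]), array([317.5, -56.2])), (0.84, array([260.8, 308.1]), array([543.8, 264.7])), (0.68, array([245.5, 307. ]), array([564.8, 209.7])), (0.6, array([199.7, 388.5]), array([366.6, -67.5]))]
side well_a [(0.72, array([188.6, 400.9]), array([ 334.8, -174.2])), (0.63, array([268. , 307.4]), array([544.8, 269.5])), (0.39, array([250.4, 308.6]), array([562.1, 204.4]))]
side pipette [(0.83, array([254.6, 308.4]), array([550.1, 242.3])), (0.74, array([204.1, 395.3]), array([341.4, -51.2]))]
side strip [(0.52, array([261.3, 307.2]), array([553., 246.])), (0.27, array([155.8, 364.2]), array([ 503.8, -345.9]))]
side exp tip [np.float64(245.05427510140314), np.float64(309.66685553464157)] exp well [np.float64(251.47266581428607), np.float64(309.6435678066947)]
side exp tip [np.float64(261.4803178553636), np.float64(308.15019062992013)] exp well [np.float64(267.9556516854637), np.float64(308.1469492121074)]
```

View pics/f1.png

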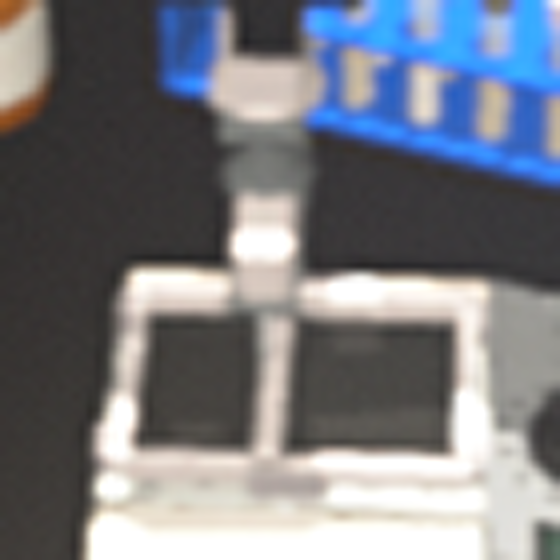

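The side view shows the pipette's tips over the strip in line with it, with the head at col about 308 and the strip at about 309. I'll check the strip against the prediction at sub-pixel level, using the clean first pictures.

```bash
python3 - <<'E'
from h import *
q=eyes.read_camera("top");p=eyes.read_camera("side")
y=.24;u=np.array([-np.sin(y),np.cos(y),0]);S=np.array([550.3,238.2,95])
e=env.state()["eef_pos"]
def edges(prof,c0,th):
    out=[]
    for i in range(len(prof)-1):
        a,b=prof[i]-th,prof[i+1]-th
        if a*b<0: out.append(round(c0+i+a/(a-b),2))
    return out
v=np.array([np.cos(y),np.sin(y),0])
for nm,im in(("side0",cv2.imread("pics/side0.png",0)),("side now",cv2.cvtColor(p["pixels"],cv2.COLOR_RGB2GRAY))):
  for r in range(250,270,2):
    # strip centreline col at this row
    ss=np.linspace(-45,45,181);pr=np.array([proj(p,S+s*u) for s in ss]);pe=np.array([proj(p,S+s*u+4.5*v) for s in ss]);pf=np.array([proj(p,S+s*u-4.5*v) for s in ss])
    f=lambda A:round(float(np.interp(r,A[:,0],A[:,1])),2)
    pro=im[r,296:322].astype(float)
    print(nm,r,"model",f(pe),f(pr),f(pf),"edges",edges(pro,296,150))
im=cv2.imread("pics/top0.png",0)
for c in range(210,229,3):
    ss=np.linspace(-45,45,181)
    A=[np.array([proj(q,S+s*u+d*v) for s in ss]) for d in(4.5,0,-4.5)]
    g=[round(float(np.interp(-c,-a[:,1],a[:,0])),2) for a in A]
    print("top0",c,g,edges(im[196:220,c].astype(float),196,150))
gray=cv2.cvtColor(p["pixels"],cv2.COLOR_RGB2GRAY)
print(gray[240:270:2,300:320])
E
```

```text
side0 250 model 308.27 309.78 311.29 edges []
side0 252 model 308.08 309.6 311.12 edges []
side0 254 model 307.89 309.41 310.94 edges [np.float64(306.81), np.float64(312.83), np.float64(313.45)]
side0 256 model 307.7 309.23 310.77 edges [np.float64(307.01), np.float64(311.76)]
side0 258 model 307.51 309.05 310.6 edges [np.float64(306.69), np.float64(311.43)]
side0 260 model 307.32 308.87 310.42 edges [np.float64(306.59), np.float64(311.33)]
side0 262 model 307.13 308.69 310.25 edges [np.float64(306.48), np.float64(310.73)]
side0 264 model 306.94 308.51 310.07 edges [np.float64(306.09), np.float64(310.8)]
side0 266 model 306.75 308.32 309.9 edges [np.float64(305.98), np.float64(310.76)]
side0 268 model 306.56 308.14 309.73 edges [np.float64(305.63), np.float64(310.58)]
side now 250 model 308.27 309.78 311.29 edges []
side now 252 model 308.08 309.6 311.12 edges []
side now 254 model 307.89 309.41 310.94 edges [np.float64(308.33), np.float64(310.36)]
side now 256 model 307.7 309.23 310.77 edges [np.float64(307.31), np.float64(311.06)]
side now 258 model 307.51 309.05 310.6 edges [np.fl
[... 1563 characters left out ...]
 243 253
  253 253]
 [114 119 113  99  87  85  93 119 147 156 158 136 122 136 150 162 169 174
  175 175]
 [ 66  68  70  67  68  64  80 135 184 204 199 154  86  63  65  68  75  80
   83  83]
 [ 65  66  66  67  66  62  81 141 191 201 186 128  75  65  71  72  78  84
   85  85]
 [ 65  65  66  68  66  62  75 127 186 211 186 114  69  68  71  71  72  72
   73  72]
 [ 68  66  69  67  65  65  78 135 195 211 177 103  66  70  73  74  73  73
   72  72]
 [ 69  68  68  68  66  64  88 160 214 215 173  98  66  71  73  72  73  74
   72  73]
 [ 67  68  70  68  66  66  97 165 212 204 152  89  69  73  76  78  76  77
   77  76]
 [ 80  80  77  71  66  70 110 176 215 196 142  83  70  76  83  88  89  88
   90  88]]
```

```bash
python3 - <<'E'
from h import *
p=eyes.read_camera("side");q=eyes.read_camera("top")
y=.24;u=np.array([-np.sin(y),np.cos(y),0]);v=np.array([np.cos(y),np.sin(y),0])
e=env.state()["eef_pos"];T=np.array([e[0],e[1],e[2]-142.6])
g=cv2.cvtColor(p["pixels"],cv2.COLOR_RGB2GRAY).astype(float)
from itertools import product
for nm,hx,hy,z0,z1 in(("head",12,42,40,72),("collar",14,24,105,113),("neck",9.5,9.5,80,105)):
    C=np.array([proj(p,T+a*hx*v+b*hy*u+np.array([0,0,z])) for a,b,z in product((-1,1),(-1,1),(z0,z1))])
    h=cv2.convexHull(C[:,::-1].astype(np.float32)); m=np.zeros((400*4,640*4),np.uint8)
    cv2.fillConvexPoly(m,np.round((h+.5)*4-.5).astype(int),255); m=cv2.resize(m,(640,400),interpolation=cv2.INTER_AREA)
    for r in range(int(C[:,0].min())+1,int(C[:,0].max())+1,2):
        i=np.interp; row=m[r]; k=np.nonzero(row>127)[0]
        print(nm,r,"model",k.min() if len(k) else None,k.max() if len(k) else None, "img",g[r,298:318].astype(int))
E
```

```text
head 225 model 306 313 img [126 132 148 176 197 201 200 202 201 201 202 202 202 197 184 177 176 151
 112 123]
head 227 model 305 314 img [ 61  67  96 155 194 203 204 204 203 203 206 204 203 198 190 181 167 129
 101 120]
head 229 model 305 314 img [ 50  47  48  65 105 143 174 203 216 221 220 216 203 183 160 140 129 127
 131 122]
head 231 model 305 314 img [ 52  53  49  61  98 127 132 129 132 133 133 133 134 132 116  88  68  63
  73  83]
head 233 model 305 314 img [ 53  52  52  53  59  71  83 100 111 112 108 108 104 103  99  85  60  51
  52  51]
head 235 model 304 313 img [ 54  54  52  51  61  87 105 113 119 120 120 118 113 105  99  88  70  58
  55  54]
head 237 model 304 313 img [ 54  52  53  54  70  99 118 121 122 122 122 120 118 114 111  98  74  56
  54  54]
head 239 model 304 313 img [ 54  54  54  53  53  77 126 167 172 165 165 169 166 148 119  91  63  54
  55  57]
head 241 model 304 313 img [ 54  55  54  54  49  76 150 209 219 218 217 219 212 181 127  81  58  55
  54  56]
head 243 model 304 313 img [ 55  55  53  52  49  85 172 234 241 240 240 240 231 179 114  69  54  56
  56  56]

[... 1405 characters left out ...]
08 108 104 103  99  85  60  51
  52  51]
neck 225 model 305 312 img [126 132 148 176 197 201 200 202 201 201 202 202 202 197 184 177 176 151
 112 123]
neck 227 model 305 312 img [ 61  67  96 155 194 203 204 204 203 203 206 204 203 198 190 181 167 129
 101 120]
neck 229 model 305 312 img [ 50  47  48  65 105 143 174 203 216 221 220 216 203 183 160 140 129 127
 131 122]
neck 231 model 305 312 img [ 52  53  49  61  98 127 132 129 132 133 133 133 134 132 116  88  68  63
  73  83]
neck 233 model 305 312 img [ 53  52  52  53  59  71  83 100 111 112 108 108 104 103  99  85  60  51
  52  51]
neck 235 model 305 311 img [ 54  54  52  51  61  87 105 113 119 120 120 118 113 105  99  88  70  58
  55  54]
```

Tips blend with the strip here. I'll shift 30 mm toward the shaker's front so the tips stand over the dark window, and measure their offset from the TCP.

```bash
python3 -m inch '[[[0.1,0,0],0,0.8],[[0.2,0,0],0,0.8],[[0.2,0,0],0,0.8],[[0,0,0],0,0.8],[[0,0,0],0,0.8],[[0,0,0],0,0.8],[[0,0,0],0,0.8],[[0,0,0],0,0.8],[[0,0,0],0,0.8],[[0,0,0],0,0.8]]'
python3 - <<'E'
from h import *
np.set_printoptions(linewidth=150)
p=eyes.read_camera("side")
y=.24;u=np.array([-np.sin(y),np.cos(y),0])
e=env.state()["eef_pos"];T=np.array([e[0],e[1],e[2]-142.6]);print(e)
for n in("tip_a","pipette","strip","well_a"): print(n,[(round(float(m["score"]),2),np.round(m["centre"],1)) for m in eyes.spot_point(n,p)[:6]])
for s in np.arange(-31.5,32,9): print(np.round(proj(p,T+s*u),2),np.round(proj(p,T+s*u+[0,0,40]),2))
g=cv2.cvtColor(p["pixels"],cv2.COLOR_RGB2GRAY)
for r in range(246,272): print(r,g[r,306:330])
s=cv2.resize(p["pixels"][230:280,290:340],(600,600),interpolation=cv2.INTER_CUBIC)
cv2.imwrite("pics/f2.png",s[:,:,::-1])
E
```

```text
t: 34.15
eef_pos: [521.2, 229.2, 263.2]
tcp_rot: [-3.141, -0.0, -2.901]
ft_force: [0.2, 0.6, -1.3]
opening: 0.354
grip_force: 29.9
[521.2579837  229.25466818 263.16857347]
tip_a [(0.92, array([203.9, 392. ])), (0.74, array([261.3, 319.9])), (0.72, array([202.7, 403. ])), (0.62, array([178.3, 300.9])), (0.56, array([177.9, 317.6]))]
pipette [(0.97, array([200.3, 398.1])), (0.55, array([255.5, 317.4])), (0.49, array([177.7, 311.7]))]
strip [(0.49, array([156.1, 364.1]))]
well_a [(0.51, array([251.7, 306.4])), (0.37, array([268.1, 308.2]))]
[245.42 319.89] [235.77 319.92]
[247.68 319.75] [238.03 319.77]
[249.97 319.6 ] [240.31 319.62]
[252.29 319.45] [242.62 319.47]
[254.64 319.3 ] [244.96 319.31]
[257.02 319.15] [247.33 319.16]
[259.43 318.99] [249.74 319.  ]
[261.87 318.84] [252.17 318.84]
246 [ 54  55  55  56  56  56  55  55 116 231 255 255 255 255 255 255 242 139  65  53  57  55  57  56]
247 [ 49  50  49  51  50  52  52  53  95 179 235 243 243 243 244 238 199 126  65  48  51  52  51  51]
248 [ 97  90  76  71  72  69  68  64  87 149 196 207 207 205 205 198 168 116  62  48  51  53  55
[... 1651 characters left out ...]
254 239 174  93  64  67  71  70  70  70  71  69  69  71  74  75  72  72  72  73  71  69]
266 [124 239 255 255 217 110  65  67  70  71  70  71  69  70  70  71  73  73  74  76  75  78  74  70]
267 [127 235 255 240 173  93  66  71  68  70  70  70  71  70  71  73  74  75  78  85  88  86  87  82]
268 [115 190 228 198 139  84  71  75  73  70  69  68  70  70  70  73  72  74  81  88  90  89  89  83]
269 [114 175 209 189 132  84  77  77  70  68  67  66  68  67  69  67  70  72  79  84  86  86  85  81]
270 [134 195 219 190 124  76  69  69  66  64  66  64  64  66  63  66  67  68  75  81  83  80  79  76]
271 [170 213 227 198 135 113 116 120 119 121 128 139 138 123 104  99 101 103 114 136 153 144 128 120]
```

View pics/f2.png

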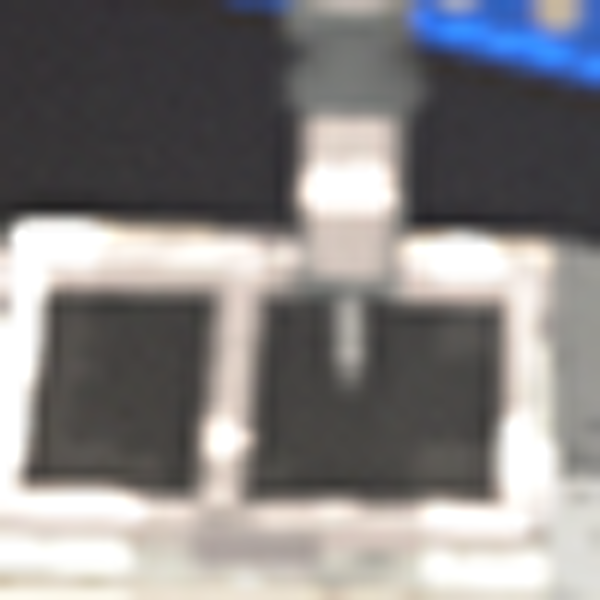

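The tip shows clearly over the dark window, ending at about (row 261, col 318.6). It's about 0.7 mm to the back of the prediction. I'll go to the corrected spot over the strip, then down to about 6.5 mm above the rims.

```bash
python3 -m inch '[[[-0.1,0.016,0],0,0.8],[[-0.2,0.02,0],0,0.8],[[-0.195,0,0],0,0.8],[[0,0,0],0,0.8],[[0,0,0.06],0,0.8],[[0,0,0.06],0,0.8],[[0,0,0],0,0.8],[[0,0,0],0,0.8],[[0,0,0],0,0.8],[[0,0,0],0,0.8]]'
python3 - <<'E'
from h import *
p=eyes.read_camera("side");q=eyes.read_camera("top");print(env.state()["eef_pos"],env.state()["tcp_rot"])
for n in("tip_a","strip","well_a","knob_grip"): print(n,[(round(float(m["score"]),2),np.round(m["centre"],1)) for m in eyes.spot_point(n,p)[:5]],[(round(float(m["score"]),2),np.round(m["centre"],1)) for m in eyes.spot_point(n,q)[:3]])
E
```

```text
t: 35.65
eef_pos: [549.6, 238.4, 256.1]
tcp_rot: [-3.141, 0.0, -2.901]
ft_force: [-0.2, 0.2, -1.5]
opening: 0.36
grip_force: 29.9
[549.56207115 238.41934206 256.03365193] [-3.14147341e+00  4.17121561e-05 -2.90116325e+00]
tip_a [(0.87, array([263.6, 310.1])), (0.76, array([202.1, 402.6])), (0.74, array([351.5, 293. ])), (0.72, array([200.5, 389.9]))] [(0.49, array([209.1, 222.5]))]
strip [(0.42, array([260.3, 306.3])), (0.32, array([281.9, 322.7]))] [(0.37, array([207.6, 223.3]))]
well_a [(0.48, array([249.8, 309. ])), (0.44, array([270.2, 306.4])), (0.2, array([261.8, 310.3]))] [(0.67, array([259.5, 306.3])), (0.46, array([204. , 232.9]))]
knob_grip [(0.67, array([266.1, 348. ]))] [(0.48, array([245.2, 228.1]))]
```

Consistent. Down the last 11.5 mm.

```bash
python3 -m inch '[[[0,0,0.05],0,0.8],[[0,0,0.05],0,0.8],[[0,0,0.05],0,0.8],[[0,0,0.04],0,0.8],[[0,0,0],0,0.8],[[0,0,0],0,0.8],[[0,0,0],0,0.8],[[0,0,0],0,0.8],[[0,0,0],0,0.8],[[0,0,0],0,0.8]]'
python3 - <<'E'
from h import *
p=eyes.read_camera("side");q=eyes.read_camera("top")
y=.24;u=np.array([-np.sin(y),np.cos(y),0]);e=env.state()["eef_pos"]
for s in(-31.5,31.5): print(np.round(proj(p,np.array([*e[:2],e[2]-142.6])+s*u),1),np.round(proj(p,np.array([550.3,238.3,95])+s*u),1))
for n in("tip_a","well_a"): print(n,[(round(float(m["score"]),2),np.round(m["centre"],1)) for m in eyes.spot_point(n,p)[:5]])
s=cv2.resize(p["pixels"][235:285,280:330],(600,600),interpolation=cv2.INTER_CUBIC)
cv2.imwrite("pics/f3.png",s[:,:,::-1])
E
```

```text
t: 37.4
eef_pos: [549.6, 238.4, 244.6]
tcp_rot: [-3.142, 0.0, -2.901]
ft_force: [0.6, -0.4, -1.4]
opening: 0.361
grip_force: 29.9
[250.  309.8] [251.5 309.6]
[266.5 308.3] [268.  308.1]
tip_a [(0.95, array([201.9, 390.7])), (0.84, array([263.1, 310.2])), (0.82, array([204.8, 402.6]))]
well_a [(0.65, array([186.9, 400.9])), (0.6, array([268.7, 306.7]))]
```

View pics/f3.png

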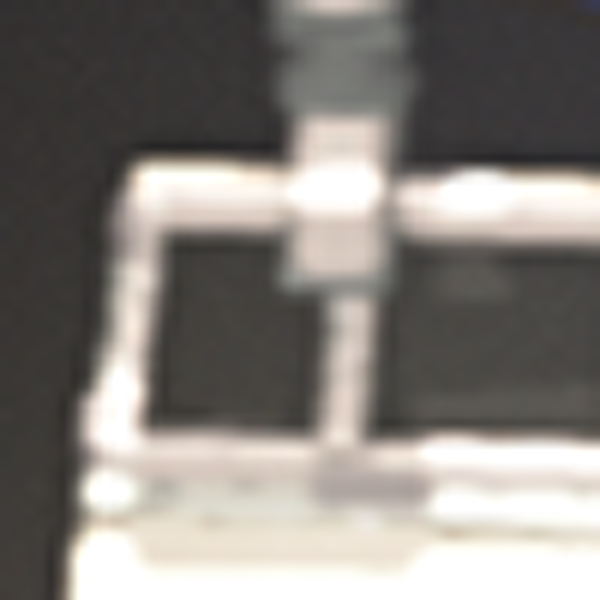

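The tips stand centred in the strip's band (col about 308.5), the pipette is upright and there is no contact. Handing in.

```bash
python3 -c "
from cell import env
print(env.job_done())"
```

```text
the job is handed in; nothing more can be done
None
```

The job is handed in, with no verdict returned: the knob is turned back to its zero stop and the pipette is held upright about 7 mm above the strip's wells, centred on them to within an estimated 1–2 mm. On the first approach to the knob a finger pressed on the bar's top with about 89 N, which exceeds the 40 N limit if fingers count as part of the gripper's body.

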